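Brass weights back on their stand in order of size

TASK

The scale at the polishing bench has been checked and its four brass weights are left about the bench: stand them back upright in a row on the wooden stand, in order of size, each on the felt spot that matches it, smallest weight on the smallest spot up to the largest on the largest. Set them down gently, never dropping or knocking one over, and leave the scale and the oil bottle where they are.

Things in the scene. Friction and masses are not known exactly. Their poses are not given: they have to be found in the camera images.
- weight_50: The smallest of four round brass knob weights (50 g), standing upright: a plain cylinder 18 mm across and 21 mm high, above it a narrower neck and a knob 12 mm across and 6 mm high; 31 mm tall in all. Origin: centre of its underside; z along its axis, up.
- weight_100: The second smallest of four round brass knob weights (100 g), standing upright: a plain cylinder 22 mm across and 27.5 mm high, above it a narrower neck and a knob 14.5 mm across and 7 mm high; 39.5 mm tall in all. Origin: centre of its underside; z along its axis, up.
- weight_200: The second largest of four round brass knob weights (200 g), standing upright: a plain cylinder 28 mm across and 34 mm high, above it a narrower neck and a knob 18 mm across and 9 mm high; 49 mm tall in all. Origin: centre of its underside; z along its axis, up.
- weight_500: The largest of four round brass knob weights (500 g), standing upright: a plain cylinder 38 mm across and 46 mm high, above it a narrower neck and a knob 25 mm across and 12 mm high; 66 mm tall in all. Origin: centre of its underside; z along its axis, up.
- spot_50: The smallest of four flat round green felt spots in brass rings, 30 mm across, the place of the 50 g weight. All lie in one row in order of size, 70 mm centre to centre, on a fixed dark wooden stand 290 x 70 mm, 16 mm high, turned any way round. Origin: felt centre, level with the stand's flat top; x across the stand, y along the row towards the largest spot, z up.
- spot_100: The second smallest of four flat round green felt spots in brass rings, 34 mm across, the place of the 100 g weight. All lie in one row in order of size, 70 mm centre to centre, on a fixed dark wooden stand 290 x 70 mm, 16 mm high, turned any way round. Origin: felt centre, level with the stand's flat top; x across the stand, y along the row towards the largest spot, z up.
- spot_200: The second largest of four flat round green felt spots in brass rings, 40 mm across, the place of the 200 g weight. All lie in one row in order of size, 70 mm centre to centre, on a fixed dark wooden stand 290 x 70 mm, 16 mm high, turned any way round. Origin: felt centre, level with the stand's flat top; x across the stand, y along the row towards the largest spot, z up.
- spot_500: The largest of four flat round green felt spots in brass rings, 50 mm across, the place of the 500 g weight. All lie in one row in order of size, 70 mm centre to centre, on a fixed dark wooden stand 290 x 70 mm, 16 mm high, turned any way round. Origin: felt centre, level with the stand's flat top; x across the stand, y along the row towards the largest spot, z up.
- scale: A grey digital pocket scale with a round steel pan, 85 x 135 mm and 24 mm high, loose at the left of the bench; not part of the job. Origin: centre of its underside.
- oil_bottle: A small amber glass bottle with a black cap, 28 mm across and 78 mm high, loose on the bench, left or right at the far side; not part of the job. (A steel folding loupe, about 70 x 26 mm and 14 mm high, lies on the other side.) Origin: centre of its underside.

How it is judged:
By the outcome, as a careful person would: the job done as asked, in the order asked, and still so for the second after the job is handed in, with the robot touching nothing.
It also fails if it takes over 112 s, if anything falls off the work surface, if the arm or the gripper's body presses on something with over 40 N, if the wrist force passes 120 N, or if a joint passes its speed limit or range.

ROBOT

A 6-joint arm with a two-finger parallel gripper is mounted at the origin on the work surface. World frame = base frame: x ahead of the robot, y to its left, z up, the work surface at z = 0. Lengths are in m, angles in rad, forces in N, time in s.
With the tool pointing down it reaches from about 0.15 to 0.775 m from the base axis. Payload 6.1 kg.
Tool frame: the origin (TCP) lies on the centre line of the jaws, within the pads' length; the fingertips stand 19 mm ahead of it and the grasp point (between the pads) is the TCP; z points along the fingers, y is the line along which they close (so a half turn about z gives the same grasp; the last joint's range is limited). The gripper opens to 85 mm and grips with 20 to 120 N. Pads are 22 mm wide; open, the fingers measure 114 mm over their backs; the gripper's body (76 mm by 85 mm) begins 54 mm behind the grasp point. The pads swing forward as they close: fully open they stand 13 mm farther back than shut.
Start: joints at [1.224, 0.126, -0.04, 1.405, 0, 1.571], TCP at [0.178, 0.494, 0.25] pointing down, gripper open.
Joint ranges: [-2.72, 2.72], [-0.95, 1.95], [-1.27, 1.35], [-1.78, 2.02], [-1.46, 1.47], [-3.14, 3.14]. Speed limits (rad/s): [2.39, 2.39, 3.01, 3.14, 3.14, 3.14].

INTERFACE

Orientations are given as a unit quaternion [x, y, z, w].
In Python, from station import bot gives the robot as it stands. The module is installed in compiled form; this text tells all that it offers.
- The arm moves only by the tool apply_moves, never from a script. Its argument "deltas" is one flat list of numbers, 7 for each row, row after row: the shift along the tool's x, y, z each as a share of 800 mm, from -1 to 1, then the turn, a rotation vector about the tool's x, y, z each as a share of pi rad, from -1 to 1, then the opening, from 0 (shut) to 1 (fully open). In form: [x, y, z, rx, ry, rz, gripper, x, y, z, rx, ry, rz, gripper, ...]. A call has 1 to 10 rows; each row is the pose to reach, as a shift and turn from the pose commanded when the call began, along the tool's axes at that moment, turning the shorter way round; what a row does not reach only later rows make up. A row lasts 1/10 s, in which the tool goes at most 50 mm and 8.59 degrees, less where a joint would pass 70% of its speed; a pose out of reach is approached as far as the arm can. A call with a number of a shift or a turn outside -1 to 1 is refused whole. A call with a gripper value outside its range is refused whole. The fingers move at their own pace and stop on an object; "grip_force" is the grip in N (left out, the last holds). Time passes only in rows, so rows that repeat a pose let the fingers close. It gives the time, the measured TCP pose, the force, the opening and the grip force at its end, in the units of the state.
- bot.read_state(): the state, without advancing time (a new reading comes with each control period).
- bot.snapshot(name): name is "side" or "top" or "wrist"; returns a dict with "image" (420x560x3 uint8, red, green, blue), "fx", "fy", "cx", "cy" (pixels), "extrinsics" (4x4, takes a point from camera to world coordinates). Camera axes: x right, y up, looking along -z (the intrinsics and any distortion apply to the point x, -y, -z); pixel columns grow to the right and rows downward; lengths in m; the calibration is good to about 2 mm. A picture is of the moment at which its call begins. There is no depth.
- bot.sign_off(): hands the job in; it is judged then, once.
Trained networks look in a picture, given as the dict that the camera call returned (one of the last four; its "shot" number tells which), for a name from the list of things; names that differ only in an ending like _2 or _b are one class to them, and where a whole thing is asked for, a point or a joint stands for the part that bears it (a point fixed in the world has none). Each returns a list of dicts, best first, with "confidence" (0 to 1); they miss things now and then, are a little off and sometimes report something else, mostly with a low value. They report only what shows in the picture. A call takes as long as a camera call.
- bot.find_in(picture, query): "at" ([x, y, z] in m, in the coordinates of the camera as it stood for that picture, good to about 4 mm: the middle of the surface that is visible of it).
- bot.outline_of(picture, query): "mask" (420x560 bool, what is visible of it).
The state is a dict: "clock": time; "joint_pos": joint angles; "qd": joint speeds; "tau": joint torques, N m; "eef_pos": TCP position; "orientation": TCP orientation; "contact_force": force on the tool from outside, world axes, zero at the start; "moment": the same for the moment, N m; "finger_gap": finger opening in m; "grip_force": force on a finger pad.
Only numpy, scipy, OpenCV 4.12 (cv2) and the standard library are available. Lean on these libraries where they do the work, as an engineer would, in place of code of your own. Each camera call takes 0.05 s, during which the arm holds its last target. There are 200 camera calls.

## Working session

There is one attempt and no reset: what is moved stays moved. The work goes in short steps, Python scripts to look and compute and a tool call to move; the robot and the scene stay as the last step left them, time stands still between calls to the robot, and variables do not carry over. Pictures are saved under pics/ and viewed, at most 17 in all, crops included, and the job is handed in when it is done.

Besides the shell and the picture viewer there is one more tool, called after ">>>" as a command line: name --argument value ..., lists and objects as JSON in quotes. apply_moves: Moves the arm, as the interface text tells. Its arguments: {"type":"object","properties":{"deltas":{"type":"array","items":{"type":"number"}},"grip_force":{"type":"number"}},"required":["deltas"]}

```bash
mkdir -p pics; cat > h.py <<'E'
import numpy as np, cv2
from station import bot
def save(p,n): cv2.imwrite(f'pics/{n}.png',cv2.cvtColor(p['image'],cv2.COLOR_RGB2BGR))
def w(p,at): return (p['extrinsics']@np.r_[at,1])[:3]
def pix(p,X):
    c=np.linalg.inv(p['extrinsics'])@np.r_[X,1]; return p['cx']+p['fx']*c[0]/-c[2], p['cy']+p['fy']*-c[1]/-c[2]
def ray(p,u,v,z):
    E=p['extrinsics']; d=E[:3,:3]@np.array([(u-p['cx'])/p['fx'],-(v-p['cy'])/p['fy'],-1]); o=E[:3,3]
    return o+d*(z-o[2])/d[2]
E
python3 - <<'E'
from h import *
np.set_printoptions(precision=4,suppress=True)
s=bot.read_state();print({k:s[k] for k in('clock','eef_pos','orientation','finger_gap','contact_force')})
for n in('top','side'):
    p=bot.snapshot(n);save(p,n+'0');print(n,p['extrinsics'],p['fx'],p['cx'],p['cy'],[k for k in p])
    for q in 'weight_50 weight_100 weight_200 weight_500 spot_50 spot_100 spot_200 spot_500 scale oil_bottle'.split():
        for r in bot.find_in(p,q)[:3]:
            X=w(p,r['at']);print(q,round(r['confidence'],2),X,np.round(pix(p,X)))
E
```

```text
{'clock': 0.0, 'eef_pos': array([0.1783, 0.4934, 0.2495]), 'orientation': array([ 0.1725,  0.985 , -0.0008, -0.0001]), 'finger_gap': 0.08553549128044874, 'contact_force': array([-0.0707, -0.11  ,  0.5008])}
top [[ 0.0205  0.9921 -0.1235  0.412 ]
 [-0.9995  0.0233  0.0214  0.0946]
 [ 0.0241  0.123   0.9921  1.2815]
 [ 0.      0.      0.      1.    ]] 455.81585699734893 278.2806472511701 212.8597141676574 ['image', 'fx', 'fy', 'cx', 'cy', 'extrinsics', 'shot']
weight_50 0.73 [0.4279 0.3168 0.0472] [184. 262.]
weight_100 0.73 [0.4279 0.3168 0.0472] [184. 262.]
weight_200 0.73 [0.4279 0.3168 0.0472] [184. 262.]
weight_500 0.73 [0.4279 0.3168 0.0472] [184. 262.]
spot_50 0.67 [ 0.5885 -0.0677  0.0161] [326. 207.]
spot_50 0.53 [ 0.5716 -0.0005  0.0213] [303. 212.]
spot_50 0.52 [0.5457 0.0657 0.0173] [279. 221.]
spot_100 0.67 [ 0.5885 -0.0677  0.0161] [326. 207.]
spot_100 0.53 [ 0.5716 -0.0005  0.0213] [303. 212.]
spot_100 0.52 [0.5457 0.0657 0.0173] [279. 221.]
spot_200 0.67 [ 0.5885 -0.0677  0.0161] [326. 207.]
spot_200 0.53 [ 0.5716 -0.0005  0.0213] [303. 212.]
spot_200 0.52 [0.5457 0.065
[... 1097 characters left out ...]
8.]
spot_50 0.63 [0.521  0.1333 0.02  ] [256. 205.]
spot_50 0.58 [ 0.5914 -0.0658  0.0182] [299. 246.]
spot_50 0.49 [0.5466 0.0645 0.0216] [270. 217.]
spot_100 0.63 [0.521  0.1333 0.02  ] [256. 205.]
spot_100 0.58 [ 0.5914 -0.0658  0.0182] [299. 246.]
spot_100 0.49 [0.5466 0.0645 0.0216] [270. 217.]
spot_200 0.63 [0.521  0.1333 0.02  ] [256. 205.]
spot_200 0.58 [ 0.5914 -0.0658  0.0182] [299. 246.]
spot_200 0.49 [0.5466 0.0645 0.0216] [270. 217.]
spot_500 0.63 [0.521  0.1333 0.02  ] [256. 205.]
spot_500 0.58 [ 0.5914 -0.0658  0.0182] [299. 246.]
spot_500 0.49 [0.5466 0.0645 0.0216] [270. 217.]
scale 0.81 [0.47   0.4884 0.0218] [220. 149.]
oil_bottle 0.76 [ 0.679  -0.3065  0.0459] [369. 300.]
```

View pics/top0.png

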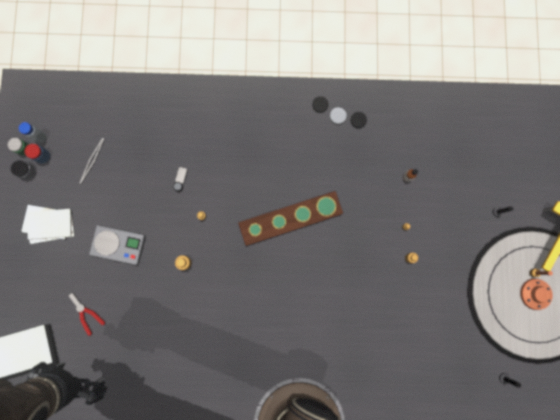

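View pics/side0.png

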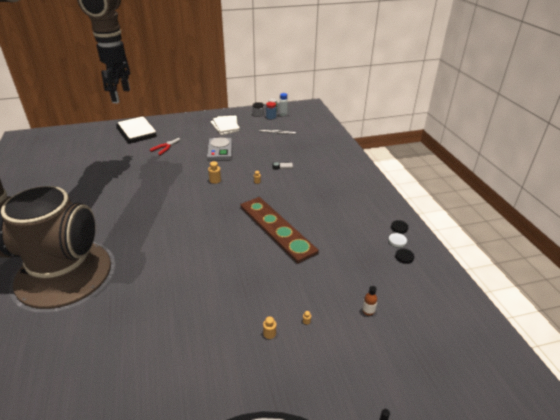

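The top view shows the weights 500 g at (182,263), 100 g at (201,215), 200 g at (413,258) and 50 g at (407,226). The stand's spots run from the smallest at (255,229) to the largest at (326,206). The side view agrees, with 500 g at (214,173), 100 g at (257,177), 200 g at (270,327) and 50 g at (307,317). Next I'll fit the poses from both views.

```bash
cat >> h.py <<'E'
from scipy.optimize import least_squares, minimize
from scipy.spatial.transform import Rotation as R
DIM={50:(18,21,12,6,31),100:(22,27.5,14.5,7,39.5),200:(28,34,18,9,49),500:(38,46,25,12,66)}
def model_mask(p,n,x,y,z0,ss=8):
    D,H,k,kh,T=[v/1000 for v in DIM[n]]; a=np.linspace(0,2*np.pi,40)
    m=np.zeros((420,560),np.uint8); out=m.copy()
    for r,z1,z2 in((D/2,0,H),(k/2,T-kh,T),(k*.35,H,T)):
        P=[pix(p,(x+r*np.cos(t),y+r*np.sin(t),z0+z)) for z in(z1,z2) for t in a]
        cv2.fillConvexPoly(out,cv2.convexHull(np.round(np.array(P)*256).astype(np.int32)),255,cv2.LINE_AA,8)
    return out/255.
def brass(p):
    h=cv2.cvtColor(p['image'],cv2.COLOR_RGB2HSV).astype(int); return ((h[...,0]>8)&(h[...,0]<30)&(h[...,1]>110)&(h[...,2]>70)).astype(np.uint8)
def fitw(ps,n,xy,z0=0,win=30,v=0):
    B=[]
    for p in ps:
        u,vv=pix(p,(*xy,z0+.02)); c=np.zeros((420,560)); u,vv=int(u),int(vv); s=win if win else 40
        c[max(vv-s,0):vv+s,max(u-s,0):u+s]=1; B.append(brass(p)*c)
    f=lambda q:sum(np.abs(model_mask(p,n,q[0],q[1],z0)-b).sum()/b.sum() for p,b in zip(ps,B))
    r=minimize(f,xy,method='Nelder-Mead',options=dict(initial_simplex=np.array(xy)+[[0,0],[.008,0],[0,.008]],xatol=1e-4,fatol=1e-4))
    return r.x,r.fun
def greens(p):
    h=cv2.cvtColor(p['image'],cv2.COLOR_RGB2HSV).astype(int); m=((h[...,0]>60)&(h[...,0]<95)&(h[...,1]>90)&(h[...,2]>50)).astype(np.uint8)
    n,_,st,c=cv2.connectedComponentsWithStats(m); return [(st[i,4],c[i],ray(p,*c[i],.016)) for i in range(1,n) if st[i,4]>40]
E
python3 - <<'E'
from h import *
np.set_printoptions(precision=4,suppress=True)
ps=[bot.snapshot(n) for n in('top','side')]
print(ps[0]['image'][263,182],ps[0]['image'][229,255])
for p in ps:
    for a,c,X in greens(p): print('green',a,c,X)
for n,uv in((500,(182,263)),(100,(201,215)),(200,(413,258)),(50,(407,226))):
    xy=ray(ps[0],*uv,.02)[:2]
    print(n,xy,fitw(ps,n,xy,win=14),fitw(ps[:1],n,xy,win=14),fitw(ps[1:],n,xy,win=20))
E
```

```text
[230 193 110] [ 98 158 123]
green 136 [325.875  205.9779] [ 0.5921 -0.0662  0.016 ]
green 77 [302.3636 213.7013] [ 0.5687 -0.0003  0.016 ]
green 48 [278.7083 221.5   ] [0.5452 0.0655 0.016 ]
green 56 [132.1607 242.6964] [0.4772 0.468  0.016 ]
green 60 [283.65   231.3333] [0.5694 0.0021 0.016 ]
green 126 [298.9048 245.6508] [ 0.5927 -0.0643  0.016 ]
500 [0.4245 0.3281] (array([0.4261, 0.3255]), np.float64(0.5738835826869946)) (array([0.426 , 0.3256]), np.float64(0.33171454628362973)) (array([0.4263, 0.332 ]), np.float64(0.2416644485848638))
100 [0.558  0.2818] (array([0.5578, 0.2835]), np.float64(1.2205745276834137)) (array([0.5585, 0.2817]), np.float64(0.730746766791823)) (array([0.5578, 0.2904]), np.float64(0.483921568627451))
200 [ 0.4516 -0.3092] (array([ 0.4533, -0.3028]), np.float64(0.7380746695961916)) (array([ 0.453 , -0.3053]), np.float64(0.5165325077399381)) (array([ 0.4533, -0.3031]), np.float64(0.21565464895635675))
50 [ 0.5404 -0.2937] (array([ 0.5399, -0.2918]), np.float64(1.6179580797836377)) (array([ 0.5399, -0.2947]), np.float64(1.2066260987153483)) (array([ 0.541 , -0.2917]), np.float64(0.40461873638344226))
```

```bash
cat >> h.py <<'E'
YA=np.deg2rad(19.6)
def Rt(ya=YA):
    y=np.array([np.cos(ya),np.sin(ya),0]);z=np.array([0,0,-1.]);return R.from_matrix(np.c_[np.cross(y,z),y,z])
def delta(X,ya=YA,s=None):
    s=s or bot.read_state(); R0=R.from_quat(s['orientation'])
    return np.round(np.r_[R0.inv().apply(np.array(X)-s['eef_pos'])/.8,(R0.inv()*Rt(ya)).as_rotvec()/np.pi],4).tolist()
E
python3 -c "
from h import *
print(delta((.54,-.293,.2)))"
```

```text
[-0.7593, -0.7712, 0.0629, -0.0, 0.0, 0.2807]
```

>>> apply_moves --deltas '[-0.7593,-0.7712,0.063,0,0,0.2807,0.6,-0.7593,-0.7712,0.063,0,0,0.2807,0.6,-0.7593,-0.7712,0.063,0,0,0.2807,0.6,-0.7593,-0.7712,0.063,0,0,0.2807,0.6,-0.7593,-0.7712,0.063,0,0,0.2807,0.6,-0.7593,-0.7712,0.063,0,0,0.2807,0.6,-0.7593,-0.7712,0.063,0,0,0.2807,0.6,-0.7593,-0.7712,0.063,0,0,0.2807,0.6,-0.7593,-0.7712,0.063,0,0,0.2807,0.6,-0.7593,-0.7712,0.063,0,0,0.2807,0.6]' --grip_force 30

```text
clock: 2.2
eef_pos: [0.3873, 0.0382, 0.2216]
orientation: [0.576, 0.817, 0.001, 0.0]
contact_force: [0.7, -0.2, 0.9]
finger_gap: 0.0511
grip_force: 0.0
```

```bash
python3 -c "
from h import *
s=bot.read_state();print(s['eef_pos'],s['joint_pos'],s['qd'],delta((.54,-.293,.2)))"
```

```text
[0.38731294 0.03815226 0.22156162] [ 9.80803078e-02 -1.30628593e-01 -3.58022093e-01  1.34197236e+00
  1.51912385e-04  1.32674586e+00] [-1.2549957   0.26961788  0.161176   -0.11694981  0.002698   -1.24432303] [-0.454, 0.0409, 0.0271, 0.0005, 0.0001, 0.0]
```

>>> apply_moves --deltas '[-0.454,0.041,0.027,0,0,0,0.6,-0.454,0.041,0.027,0,0,0,0.6,-0.454,0.041,0.027,0,0,0,0.6,-0.454,0.041,0.027,0,0,0,0.6,-0.454,0.041,0.027,0,0,0,0.6,-0.454,0.041,0.027,0,0,0,0.6,-0.454,0.041,0.027,0,0,0,0.6,-0.454,0.041,0.027,0,0,0,0.6,-0.454,0.041,0.027,0,0,0,0.6,-0.454,0.041,0.027,0,0,0,0.6]'

```text
clock: 3.2
eef_pos: [0.5392, -0.2904, 0.1994]
orientation: [0.576, 0.817, 0.0, -0.001]
contact_force: [0.4, -0.7, -0.6]
finger_gap: 0.0514
grip_force: 0.0
```

```bash
python3 -c "
from h import *
np.set_printoptions(precision=4,suppress=True)
s=bot.read_state();print(s['eef_pos'],s['joint_pos'],s['qd'])
p=bot.snapshot('wrist');save(p,'w1');print(p['extrinsics'],p['fx'])
print(fitw([p],50,(.5403,-.2925),win=100),fitw([p],200,(.4532,-.304),win=100))
for r in bot.find_in(p,'weight_50'): print(r['confidence'],w(p,r['at']))
"
```

```text
[ 0.5392 -0.2904  0.1994] [-0.4941  0.297   0.0621  1.3371  0.0004  0.7346] [ 0.0181 -0.0256 -0.016   0.0023  0.0008  0.0002]
[[ 0.9423 -0.3237 -0.086   0.5183]
 [ 0.3349  0.9099  0.2449 -0.2279]
 [-0.001  -0.2595  0.9657  0.3228]
 [ 0.      0.      0.      1.    ]] 348.8374216206315
(array([ 0.542 , -0.2919]), np.float64(0.7826229185141393)) (array([ 0.4553, -0.3026]), np.float64(0.2760777978396528))
0.96 [ 0.4579 -0.297   0.0321]
0.56 [ 0.5398 -0.2913  0.0201]
```

View pics/w1.png

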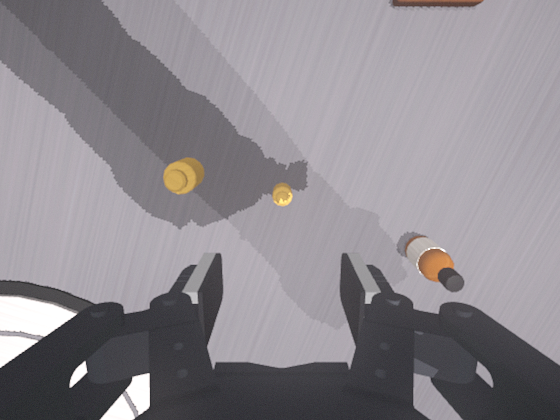

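Weight 50 g shows at (283,195), centred between the fingers, and 200 g at (183,175) is clear of them. Descending.

```bash
python3 -c "
from h import *
print(delta((.541,-.292,.07)))"
```

```text
[-0.0035, 0.001, 0.1627, 0.0001, -0.0, 0.0004]
```

>>> apply_moves --deltas '[-0.001,0.001,0.04,0,0,0,0.5,-0.001,0.001,0.09,0,0,0,0.5,-0.001,0.001,0.14,0,0,0,0.5,-0.001,0.001,0.16,0,0,0,0.5,-0.001,0.001,0.162,0,0,0,0.5,-0.001,0.001,0.162,0,0,0,0.5,-0.001,0.001,0.162,0,0,0,0.5]'

```text
clock: 4.0
eef_pos: [0.5416, -0.2914, 0.0722]
orientation: [0.576, 0.817, 0.0, 0.002]
contact_force: [0.6, -0.2, 1.9]
finger_gap: 0.0428
grip_force: 0.0
```

```bash
python3 -c "
from h import *
s=bot.read_state();print(s['eef_pos'],s['qd'],delta((.541,-.292,.024)))
p=bot.snapshot('wrist');save(p,'w2');print(fitw([p],50,(.541,-.292),win=80))
"
```

```text
[ 0.54163979 -0.2913935   0.0722046 ] [-0.00418884  0.00038551  0.00634271  0.00022047  0.0004948  -0.0009554 ] [-0.0003, -0.0011, 0.0603, 0.0007, 0.0007, 0.0003]
(array([ 0.54120902, -0.29132819]), np.float64(0.22088911107408024))
```

View pics/w2.png

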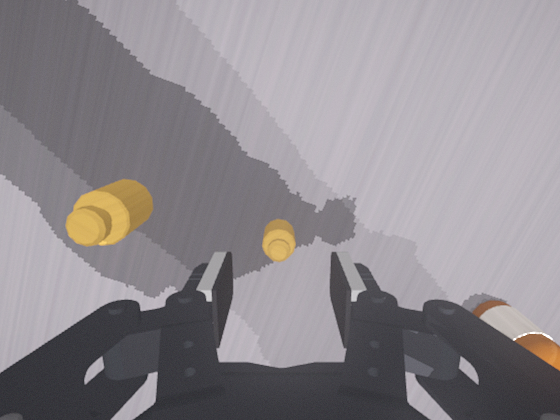

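The weight stands centred at (279,240) and the fit residual is small.

>>> apply_moves --deltas '[0,0,0.03,0,0,0,0.5,0,-0.0005,0.05,0,0,0,0.5,0,-0.0005,0.06,0,0,0,0.5,0,-0.0005,0.06,0,0,0,0.4,0,-0.0005,0.06,0,0,0,0.3,0,-0.0005,0.06,0,0,0,0.2,0,-0.0005,0.06,0,0,0,0.1,0,-0.0005,0.06,0,0,0,0.0,0,-0.0005,0.06,0,0,0,0.0,0,-0.0005,0.06,0,0,0,0.0]' --grip_force 30

```text
clock: 5.05
eef_pos: [0.541, -0.292, 0.0234]
orientation: [0.576, 0.817, 0.0, 0.001]
contact_force: [-0.4, -0.3, 5.5]
finger_gap: 0.0159
grip_force: 29.4
```

```bash
python3 -c "
from h import *
s=bot.read_state();print(s['eef_pos'],s['finger_gap'])
a=delta((.522,.132,.10));b=delta((s['eef_pos'][0],s['eef_pos'][1],.12));print(a,b)
"
```

```text
[ 0.54104404 -0.29200563  0.02339635] 0.015857831830459492
[0.5071, 0.1555, -0.0964, 0.0005, 0.0005, 0.0] [-0.0002, 0.0002, -0.1208, 0.0005, 0.0005, 0.0]
```

>>> apply_moves --deltas '[0,0,-0.01,0,0,0,0,0,0,-0.03,0,0,0,0,0,0,-0.06,0,0,0,0,0,0,-0.1,0,0,0,0,0,0,-0.125,0,0,0,0,0,0,-0.125,0,0,0,0,0,0,-0.125,0,0,0,0]'

```text
clock: 5.75
eef_pos: [0.5404, -0.2916, 0.1221]
orientation: [0.576, 0.817, 0.0, 0.0]
contact_force: [-0.1, 0.2, -1.7]
finger_gap: 0.0157
grip_force: 29.3
```

```bash
python3 -c "
from h import *
s=bot.read_state();print(s['eef_pos'],s['finger_gap'],s['contact_force'],delta((.522,.132,.10)))
p=bot.snapshot('wrist');save(p,'w3')
"
```

```text
[ 0.54035623 -0.29159142  0.12214471] 0.015697089934157596 [-0.05957655  0.1890592  -1.67944935] [0.5065, 0.156, 0.0275, 0.0001, 0.0001, 0.0]
```

View pics/w3.png

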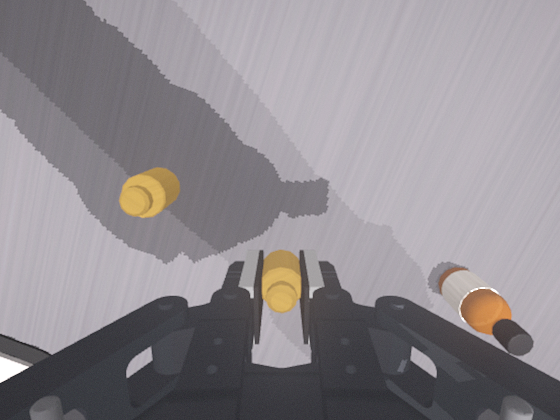

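The 50 g weight is held upright between the pads at (281,280). Carrying it to its spot.

>>> apply_moves --deltas '[0.03,0.01,0.0,0,0,0,0,0.08,0.025,0.0,0,0,0,0,0.14,0.043,0.007,0,0,0,0,0.2,0.062,0.01,0,0,0,0,0.26,0.08,0.01,0,0,0,0,0.32,0.1,0.02,0,0,0,0,0.38,0.118,0.02,0,0,0,0,0.44,0.136,0.02,0,0,0,0,0.4865,0.15,0.02,0,0,0,0,0.5065,0.156,0.0275,0,0,0,0]'

```text
clock: 6.8
eef_pos: [0.5209, 0.1353, 0.099]
orientation: [0.575, 0.818, -0.0, -0.001]
contact_force: [0.5, -0.4, -0.8]
finger_gap: 0.0159
grip_force: 29.3
```

>>> apply_moves --deltas '[0,0,0,0,0,0,0,0,0,0,0,0,0,0]'

```text
clock: 7.0
eef_pos: [0.521, 0.1318, 0.0987]
orientation: [0.576, 0.817, -0.001, -0.001]
contact_force: [0.9, -0.4, -0.0]
finger_gap: 0.0161
grip_force: 29.3
```

```bash
python3 -c "
from h import *
s=bot.read_state();print(s['eef_pos'],s['finger_gap'],s['contact_force'],delta((.522,.132,.0405)))
p=bot.snapshot('wrist');save(p,'w4')
for g in greens(p): print(g)
"
```

```text
[0.52095445 0.13179997 0.09872003] 0.01606479127042191 [ 0.90165535 -0.38386804 -0.02090568] [-0.0002, 0.0015, 0.0728, -0.0009, 0.0, 0.0003]
```

View pics/w4.png

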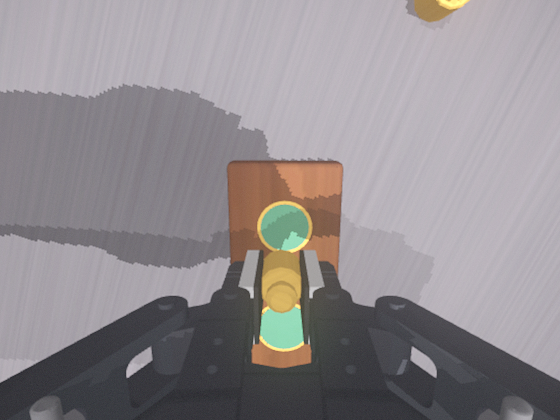

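The picture shows the stand nearly aligned with the tool, with the 50 g spot at about (285,227). I'll measure it with the wrist calibration.

```bash
python3 -c "
from h import *
p=bot.snapshot('wrist')
h=cv2.cvtColor(p['image'],cv2.COLOR_RGB2HSV).astype(int);print(p['image'][225,285],h[225,285],h[245,295])
print(ray(p,285,227,.016),ray(p,285,202,.016),ray(p,285,252,.016),pix(p,(.522,.132,.016)))
for q in ('spot_50',):
  for r in bot.find_in(p,q): print(r['confidence'],w(p,r['at']))
  for r in bot.outline_of(p,q):
    c,rr=cv2.minEnclosingCircle(np.argwhere(r['mask'])[:,::-1].astype(np.float32)); print(r['confidence'],c,rr,ray(p,*c,.016))
for n in('top','side'):
  t=bot.snapshot(n)
  for r in bot.find_in(t,q): print(n,r['confidence'],w(t,r['at']))
"
```

```text
[114 160 131] [ 71  73 160] [ 78  87 221]
[0.52469515 0.13178116 0.016     ] [0.51929797 0.14683123 0.016     ] [0.53030835 0.11612868 0.016     ] (np.float64(281.0300121034967), np.float64(225.2949496987532))
0.95 [0.54720145 0.06159678 0.01583216]
0.63 [0.52178284 0.13438554 0.02131047]
0.94 (282.2191162109375, 325.7154846191406) 26.2686710357666 [0.54648592 0.06546965 0.016     ]
0.8 (283.3947448730469, 225.46490478515625) 27.175031661987305 [0.52341932 0.13238812 0.016     ]
top 0.75 [ 0.56925849 -0.00067434  0.02191463]
top 0.72 [ 0.58956924 -0.06599259  0.01355709]
top 0.7 [0.47366235 0.5061458  0.02295469]
side 0.73 [ 0.59248885 -0.06597401  0.01768075]
side 0.5 [0.54689905 0.06472278 0.01919705]
side 0.42 [0.56825359 0.00361246 0.01742445]
```

>>> apply_moves --deltas '[0,0.001,0.02,0,0,0,0,0,0.0025,0.04,0,0,0,0,0,0.0025,0.055,0,0,0,0,0,0.0025,0.065,0,0,0,0,0,0.0025,0.07,0,0,0,0,0,0.0025,0.072,0,0,0,0,0,0.0025,0.072,0,0,0,0,0,0.0025,0.072,0,0,0,0]'

```text
clock: 8.2
eef_pos: [0.5242, 0.1328, 0.043]
orientation: [0.576, 0.817, 0.0, 0.0]
contact_force: [-0.7, -0.2, -0.6]
finger_gap: 0.0157
grip_force: 29.3
```

>>> apply_moves --deltas '[0,0,0.001,0,0,0,0,0,0,0.001,0,0,0,0]'

```text
clock: 8.4
eef_pos: [0.524, 0.1328, 0.0419]
orientation: [0.576, 0.817, 0.0, 0.0]
contact_force: [-0.2, -0.2, -1.1]
finger_gap: 0.0157
grip_force: 29.3
```

>>> apply_moves --deltas '[0,0,0.0012,0,0,0,0,0,0,0.0022,0,0,0,0,0,0,0.0022,0,0,0,0]'

```text
clock: 8.7
eef_pos: [0.5237, 0.1327, 0.0397]
orientation: [0.576, 0.817, -0.0, -0.0]
contact_force: [-0.4, 0.3, 0.2]
finger_gap: 0.0157
grip_force: 29.3
```

>>> apply_moves --deltas '[0,0,0.0008,0,0,0,0,0,0,0.0008,0,0,0,0]'

```text
clock: 8.9
eef_pos: [0.5238, 0.1327, 0.0394]
orientation: [0.576, 0.817, 0.0, -0.0]
contact_force: [-0.2, -0.3, 1.9]
finger_gap: 0.0156
grip_force: 29.5
```

>>> apply_moves --deltas '[0,0,0.0005,0,0,0,0,0,0,0.0005,0,0,0,0.2,0,0,0.0005,0,0,0,0.25,0,0,0.0005,0,0,0,0.35,0,0,0.0005,0,0,0,0.4,0,0,0.0005,0,0,0,0.4,0,0,-0.02,0,0,0,0.4,0,0,-0.06,0,0,0,0.4,0,0,-0.12,0,0,0,0.4,0,0,-0.15,0,0,0,0.4]'

```text
clock: 9.9
eef_pos: [0.5248, 0.1329, 0.1629]
orientation: [0.576, 0.817, 0.001, 0.001]
contact_force: [1.5, 1.2, 0.8]
finger_gap: 0.0343
grip_force: 0.0
```

```bash
python3 -c "
from h import *
s=bot.read_state();print(s['eef_pos'],s['finger_gap'])
print(delta((.557,.283,.15)))
p=bot.snapshot('wrist');save(p,'w5')
print(fitw([p],50,(.523,.132),z0=.016,win=60))
for r in bot.outline_of(p,'spot_50'):
    c,rr=cv2.minEnclosingCircle(np.argwhere(r['mask'])[:,::-1].astype(np.float32)); print(r['confidence'],c,rr,ray(p,*c,.016))
"
```

```text
[0.52482739 0.13292929 0.16290572] 0.034292335603572206
[0.1632, 0.1008, 0.0165, 0.0012, 0.0001, 0.0]
(array([0.55620051, 0.10543545]), np.float64(0.9224639810510944))
0.92 (276.6524963378906, 282.2785949707031) 21.77215003967285 [0.54649533 0.06568907 0.016     ]
0.83 (276.551025390625, 353.0) 24.632442474365234 [ 5.69658728e-01 -4.09090757e-04  1.60000000e-02]
0.58 (277.3922119140625, 201.8353271484375) 21.6157169342041 [0.5236843 0.132287  0.016    ]
```

View pics/w5.png

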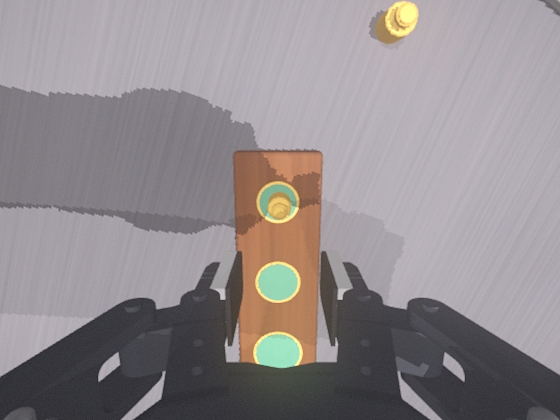

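The 50 g weight stands upright on its spot at (279,206). Next is the 100 g.

>>> apply_moves --deltas '[0.05,0.03,0,0,0,0,0.5,0.11,0.067,0.01,0,0,0,0.5,0.15,0.09,0.02,0,0,0,0.5,0.1632,0.1008,0.04,0,0,0,0.5,0.1632,0.1008,0.08,0,0,0,0.5,0.1632,0.1008,0.1,0,0,0,0.5,0.1632,0.1008,0.1,0,0,0,0.5,0.1632,0.1008,0.1,0,0,0,0.5]'

```text
clock: 10.8
eef_pos: [0.5555, 0.2821, 0.0786]
orientation: [0.577, 0.817, -0.001, -0.0]
contact_force: [0.1, -0.7, -0.1]
finger_gap: 0.0428
grip_force: 0.0
```

```bash
python3 -c "
from h import *
s=bot.read_state();print(s['eef_pos'],s['finger_gap'])
p=bot.snapshot('wrist');save(p,'w6')
x,f=fitw([p],100,(.5575,.283),win=80);print(x,f,delta((*x,.026)))
"
```

```text
[0.55554034 0.28208678 0.07857919] 0.04281031920865631
[0.55845579 0.28343785] 0.19135629126022266 [0.0003, 0.0031, 0.0671, 0.0001, 0.0, -0.0001]
```

View pics/w6.png

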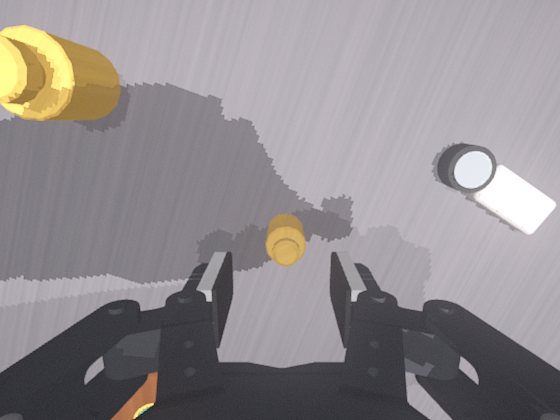

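The 100 g weight is at (286,240), slightly right of centre, and the delta corrects for that. Grasp.

>>> apply_moves --deltas '[0,0.003,0.02,0,0,0,0.5,0,0.003,0.045,0,0,0,0.5,0,0.003,0.062,0,0,0,0.5,0,0.003,0.067,0,0,0,0.5,0,0.003,0.067,0,0,0,0.35,0,0.003,0.067,0,0,0,0.25,0,0.003,0.067,0,0,0,0.1,0,0.003,0.067,0,0,0,0.0,0,0.003,0.067,0,0,0,0.0,0,0.003,0.067,0,0,0,0.0]' --grip_force 30

```text
clock: 11.85
eef_pos: [0.5588, 0.2838, 0.0267]
orientation: [0.576, 0.817, 0.001, 0.0]
contact_force: [-1.0, -0.5, 5.3]
finger_gap: 0.0198
grip_force: 29.9
```

>>> apply_moves --deltas '[0,0,0,0,0,0,0,0,0,-0.01,0,0,0,0,0,0,-0.03,0,0,0,0,0,0,-0.06,0,0,0,0,0,0,-0.09,0,0,0,0,0,0,-0.11,0,0,0,0,0,0,-0.11,0,0,0,0,0,0,-0.11,0,0,0,0]'

```text
clock: 12.65
eef_pos: [0.5581, 0.2835, 0.1134]
orientation: [0.576, 0.817, -0.0, -0.0]
contact_force: [0.3, -0.1, -2.1]
finger_gap: 0.0197
grip_force: 29.5
```

```bash
python3 -c "
from h import *
s=bot.read_state();print(s['eef_pos'],s['finger_gap'])
print(delta((.5465,.0657,.115)))
"
```

```text
[0.5580952  0.28350921 0.11335392] 0.019694095933215097
[-0.2516, -0.105, -0.0021, -0.0, -0.0, 0.0]
```

>>> apply_moves --deltas '[-0.03,-0.012,-0.002,0,0,0,0,-0.08,-0.033,-0.002,0,0,0,0,-0.14,-0.058,-0.002,0,0,0,0,-0.2,-0.083,-0.002,0,0,0,0,-0.235,-0.098,-0.002,0,0,0,0,-0.2516,-0.105,-0.002,0,0,0,0,-0.2516,-0.105,-0.002,0,0,0,0,-0.2516,-0.105,-0.002,0,0,0,0,-0.2516,-0.105,-0.002,0,0,0,0]'

```text
clock: 13.55
eef_pos: [0.5466, 0.0669, 0.1148]
orientation: [0.576, 0.818, -0.0, -0.0]
contact_force: [0.9, 0.2, -1.1]
finger_gap: 0.0195
grip_force: 29.5
```

```bash
python3 -c "
from h import *
s=bot.read_state();print(s['eef_pos'],s['finger_gap'],s['contact_force'])
print(delta((.5465,.0657,.0445)))
p=bot.snapshot('wrist');save(p,'w7')
"
```

```text
[0.54661544 0.06691649 0.11478031] 0.019521973000125516 [ 0.91310639  0.17101259 -1.06012254]
[-0.0014, -0.0006, 0.0878, -0.0001, -0.0002, 0.0005]
```

View pics/w7.png

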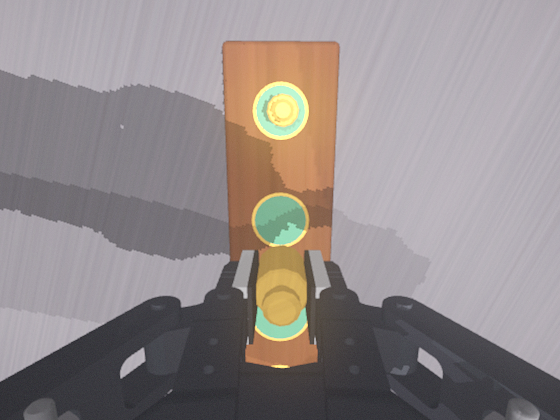

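The 50 g weight is centred on its spot at (282,110), and the 100 g is held upright at (282,285) over its spot. Lowering.

>>> apply_moves --deltas '[-0.0008,0,0.02,0,0,0,0,-0.0008,-0.0003,0.045,0,0,0,0,-0.0008,-0.0003,0.065,0,0,0,0,-0.0008,-0.0003,0.08,0,0,0,0,-0.0008,-0.0003,0.086,0,0,0,0,-0.0008,-0.0003,0.0875,0,0,0,0,-0.0008,-0.0003,0.0875,0,0,0,0,-0.0008,-0.0003,0.0875,0,0,0,0]'

```text
clock: 14.4
eef_pos: [0.5472, 0.0652, 0.046]
orientation: [0.576, 0.817, 0.0, 0.0]
contact_force: [0.4, -0.7, -0.0]
finger_gap: 0.0199
grip_force: 29.5
```

>>> apply_moves --deltas '[0,0,0.001,0,0,0,0,0,0,0.001,0,0,0,0]'

```text
clock: 14.6
eef_pos: [0.5468, 0.065, 0.0448]
orientation: [0.576, 0.817, 0.0, 0.0]
contact_force: [-0.4, -0.6, -1.1]
finger_gap: 0.0198
grip_force: 29.5
```

>>> apply_moves --deltas '[0,0,0.001,0,0,0,0,0,0,0.0018,0,0,0,0,0,0,0.0018,0,0,0,0]'

```text
clock: 14.9
eef_pos: [0.5465, 0.065, 0.0429]
orientation: [0.576, 0.817, -0.0, -0.0]
contact_force: [1.2, -0.8, -1.0]
finger_gap: 0.0198
grip_force: 29.5
```

>>> apply_moves --deltas '[0,0,0.0008,0,0,0,0,0,0,0.0008,0,0,0,0]'

```text
clock: 15.1
eef_pos: [0.5466, 0.065, 0.0427]
orientation: [0.576, 0.817, 0.0, 0.0]
contact_force: [-1.3, 0.4, 2.8]
finger_gap: 0.02
grip_force: 29.9
```

Contact felt, so I release and rise.

>>> apply_moves --deltas '[0,0,0.0002,0,0,0,0,0,0,0.0002,0,0,0,0.24,0,0,0.0002,0,0,0,0.3,0,0,0.0002,0,0,0,0.4,0,0,0.0002,0,0,0,0.45,0,0,0.0002,0,0,0,0.45,0,0,-0.02,0,0,0,0.45,0,0,-0.06,0,0,0,0.45,0,0,-0.11,0,0,0,0.5,0,0,-0.13,0,0,0,0.55]'

```text
clock: 16.1
eef_pos: [0.548, 0.0652, 0.15]
orientation: [0.576, 0.817, 0.002, 0.002]
contact_force: [0.5, -0.4, -0.6]
finger_gap: 0.047
grip_force: 0.0
```

```bash
python3 -c "
from h import *
s=bot.read_state();print(s['eef_pos'],s['finger_gap'])
print(delta((.4545,-.303,.15)))
p=bot.snapshot('wrist');save(p,'w8')
"
```

```text
[0.54800175 0.06522707 0.15001321] 0.047048879890051694
[-0.3944, -0.2646, -0.0008, 0.0014, 0.0003, 0.0]
```

View pics/w8.png

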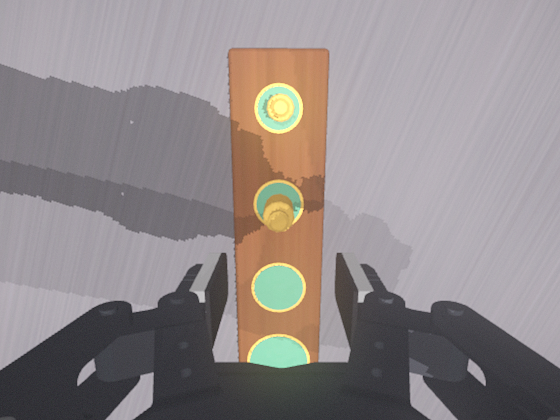

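Both are standing: 50 g at (280,106), 100 g at (279,215). Going to the 200 g.

>>> apply_moves --deltas '[-0.04,-0.027,0,0,0,0,0.65,-0.09,-0.06,0,0,0,0,0.65,-0.14,-0.094,0,0,0,0,0.65,-0.19,-0.127,0,0,0,0,0.65,-0.24,-0.161,0,0,0,0,0.65,-0.29,-0.195,0.01,0,0,0,0.65,-0.34,-0.228,0.03,0,0,0,0.65,-0.38,-0.255,0.05,0,0,0,0.65,-0.3944,-0.2646,0.06,0,0,0,0.65,-0.3944,-0.2646,0.0675,0,0,0,0.65]'

```text
clock: 17.15
eef_pos: [0.452, -0.3043, 0.0909]
orientation: [0.578, 0.816, 0.0, -0.001]
contact_force: [0.6, -0.7, -0.3]
finger_gap: 0.0555
grip_force: 0.0
```

>>> apply_moves --deltas '[0,0,0,0,0,0,0.65,0,0,0,0,0,0,0.65]'

```text
clock: 17.35
eef_pos: [0.4535, -0.3019, 0.0925]
orientation: [0.576, 0.818, 0.0, -0.0]
contact_force: [0.4, -0.7, -0.1]
finger_gap: 0.0555
grip_force: 0.0
```

```bash
python3 -c "
from h import *
s=bot.read_state();print(s['eef_pos'],s['finger_gap'])
p=bot.snapshot('wrist');save(p,'w9')
x,f=fitw([p],200,(.4545,-.303),win=100);print(x,f,delta((*x,.029)),pix(p,(*x,.049)))
"
```

```text
[ 0.4535227  -0.30189926  0.09251697] 0.05545096477642707
[ 0.45381947 -0.30240925] 0.147599671807237 [-0.0005, -0.0002, 0.0798, 0.0002, 0.0001, 0.0007] (np.float64(279.10617070987945), np.float64(250.6353671927704))
```

View pics/w9.png

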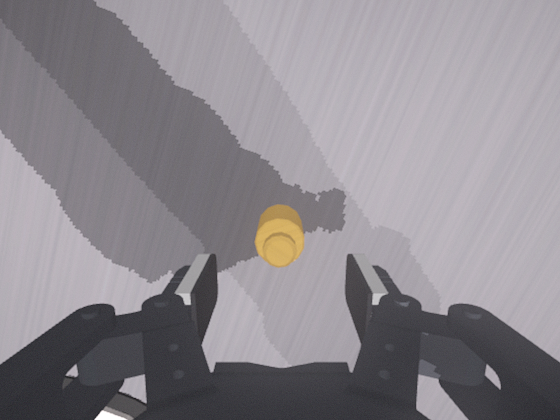

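The 200 g weight is centred at (280,240).

>>> apply_moves --deltas '[0,0,0.02,0,0,0,0.65,0,0,0.05,0,0,0,0.65,0,0,0.072,0,0,0,0.65,0,0,0.08,0,0,0,0.6,0,0,0.08,0,0,0,0.45,0,0,0.08,0,0,0,0.35,0,0,0.08,0,0,0,0.2,0,0,0.08,0,0,0,0.0,0,0,0.08,0,0,0,0.0,0,0,0.08,0,0,0,0.0]' --grip_force 40

```text
clock: 18.4
eef_pos: [0.454, -0.3035, 0.0298]
orientation: [0.576, 0.817, 0.0, 0.001]
contact_force: [-0.6, 1.6, 6.7]
finger_gap: 0.0259
grip_force: 39.8
```

>>> apply_moves --deltas '[0,0,0,0,0,0,0,0,0,-0.01,0,0,0,0,0,0,-0.03,0,0,0,0,0,0,-0.06,0,0,0,0,0,0,-0.09,0,0,0,0,0,0,-0.11,0,0,0,0,0,0,-0.11,0,0,0,0,0,0,-0.11,0,0,0,0]'

```text
clock: 19.2
eef_pos: [0.4529, -0.3032, 0.1161]
orientation: [0.576, 0.817, -0.0, -0.0]
contact_force: [-0.5, 0.6, -2.5]
finger_gap: 0.0256
grip_force: 39.5
```

```bash
python3 -c "
from h import *
s=bot.read_state();print(s['eef_pos'],s['finger_gap'])
print(delta((.5697,-.0004,.12)))
"
```

```text
[ 0.45287597 -0.30324562  0.11610791] 0.02564526235160609
[0.3077, 0.2645, -0.0049, -0.0, 0.0, -0.0]
```

>>> apply_moves --deltas '[0.025,0.02,-0.005,0,0,0,0,0.07,0.06,-0.005,0,0,0,0,0.115,0.099,-0.005,0,0,0,0,0.16,0.1375,-0.005,0,0,0,0,0.205,0.176,-0.005,0,0,0,0,0.25,0.215,-0.005,0,0,0,0,0.285,0.245,-0.005,0,0,0,0,0.303,0.26,-0.005,0,0,0,0,0.3077,0.2645,-0.005,0,0,0,0,0.3077,0.2645,-0.005,0,0,0,0]'

```text
clock: 20.2
eef_pos: [0.5692, 0.0001, 0.1189]
orientation: [0.576, 0.818, -0.001, -0.001]
contact_force: [-0.5, 0.2, -2.0]
finger_gap: 0.0255
grip_force: 39.7
```

>>> apply_moves --deltas '[0,0,0,0,0,0,0,0,0,0,0,0,0,0]'

```text
clock: 20.4
eef_pos: [0.5693, -0.0014, 0.12]
orientation: [0.577, 0.817, -0.0, -0.0]
contact_force: [0.9, -0.2, -2.0]
finger_gap: 0.0255
grip_force: 39.7
```

```bash
python3 -c "
from h import *
s=bot.read_state();print(s['eef_pos'],s['finger_gap'],s['contact_force'])
print(delta((.5697,-.0004,.0475)))
p=bot.snapshot('wrist');save(p,'w10')
"
```

```text
[ 0.56926454 -0.0014304   0.12002969] 0.02546222100014529 [ 0.88923273 -0.15651024 -1.9986228 ]
[0.001, 0.001, 0.0907, -0.0003, -0.0, -0.0005]
```

View pics/w10.png

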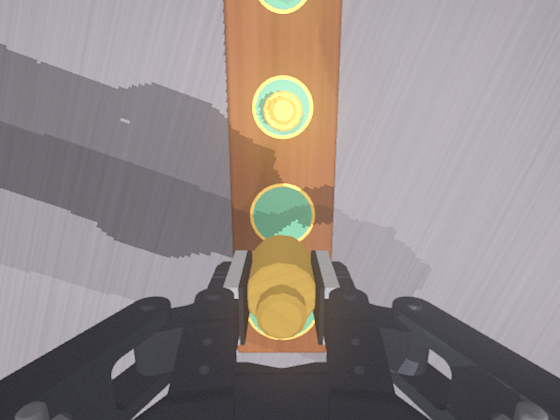

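The 100 g is centred on its spot at (282,108). The 200 g is held upright, with its spot at (283,213), the same relative place as before.

>>> apply_moves --deltas '[0.0005,0,0.02,0,0,0,0,0.001,0.0005,0.045,0,0,0,0,0.001,0.0005,0.065,0,0,0,0,0.001,0.0005,0.082,0,0,0,0,0.001,0.0005,0.088,0,0,0,0,0.001,0.0005,0.09,0,0,0,0,0.001,0.0005,0.09,0,0,0,0,0.001,0.0005,0.09,0,0,0,0]'

```text
clock: 21.25
eef_pos: [0.5705, 0.0005, 0.0492]
orientation: [0.576, 0.817, 0.0, 0.001]
contact_force: [0.7, 0.1, -1.4]
finger_gap: 0.0257
grip_force: 39.8
```

>>> apply_moves --deltas '[0,0,0.001,0,0,0,0,0,0,0.001,0,0,0,0]'

```text
clock: 21.45
eef_pos: [0.5702, 0.0006, 0.048]
orientation: [0.576, 0.817, 0.0, 0.0]
contact_force: [-0.5, 0.5, -1.6]
finger_gap: 0.026
grip_force: 39.8
```

>>> apply_moves --deltas '[0,0,0.001,0,0,0,0,0,0,0.002,0,0,0,0,0,0,0.002,0,0,0,0]'

```text
clock: 21.75
eef_pos: [0.5699, 0.0006, 0.0459]
orientation: [0.576, 0.817, -0.0, -0.0]
contact_force: [-0.8, -0.3, -2.0]
finger_gap: 0.0258
grip_force: 39.8
```

>>> apply_moves --deltas '[0,0,0.0008,0,0,0,0,0,0,0.0008,0,0,0,0]'

```text
clock: 21.95
eef_pos: [0.5699, 0.0006, 0.0458]
orientation: [0.576, 0.817, 0.0, 0.0]
contact_force: [-3.0, 0.1, 2.9]
finger_gap: 0.0257
grip_force: 40.2
```

>>> apply_moves --deltas '[0,0,0.0002,0,0,0,0,0,0,0.0002,0,0,0,0.31,0,0,0.0002,0,0,0,0.37,0,0,0.0002,0,0,0,0.45,0,0,0.0002,0,0,0,0.52,0,0,0.0002,0,0,0,0.52,0,0,-0.02,0,0,0,0.52,0,0,-0.06,0,0,0,0.52,0,0,-0.12,0,0,0,0.6,0,0,-0.16,0,0,0,0.8]'

```text
clock: 22.95
eef_pos: [0.5704, 0.0006, 0.1761]
orientation: [0.576, 0.817, 0.001, 0.001]
contact_force: [0.5, -0.2, -0.1]
finger_gap: 0.0643
grip_force: 0.0
```

```bash
python3 -c "
from h import *
s=bot.read_state();print(s['eef_pos'],s['finger_gap'])
print(delta((.426,.3265,.17)),delta((.426,.3265,.12)))
p=bot.snapshot('wrist')
print(fitw([p],200,(.57,0.),z0=.016,win=45),[ray(p,*cv2.minEnclosingCircle(np.argwhere(r['mask'])[:,::-1].astype(np.float32))[0],.016) for r in bot.outline_of(p,'spot_200')])
"
```

```text
[5.70363077e-01 5.57667897e-04 1.76087309e-01] 0.06431389127550731
[0.4444, -0.0333, 0.0072, 0.0006, 0.0002, 0.0] [0.4444, -0.0334, 0.0697, 0.0006, 0.0002, 0.0]
(array([ 0.57691099, -0.01424456]), np.float64(0.7772177508807113)) [array([ 0.59343837, -0.06593906,  0.016     ]), array([ 5.70487719e-01, -5.24824593e-04,  1.60000000e-02]), array([0.54636708, 0.06575048, 0.016     ]), array([0.52365362, 0.130984  , 0.016     ])]
```

>>> apply_moves --deltas '[0.05,-0.004,0,0,0,0,0.8,0.11,-0.008,0,0,0,0,0.8,0.17,-0.013,0,0,0,0,0.8,0.23,-0.017,0,0,0,0,0.8,0.29,-0.022,0,0,0,0,0.8,0.35,-0.026,0,0,0,0,0.8,0.41,-0.031,0.02,0,0,0,0.8,0.444,-0.0333,0.05,0,0,0,0.8,0.4444,-0.0333,0.07,0,0,0,0.8,0.4444,-0.0333,0.07,0,0,0,0.8]'

```text
clock: 24.05
eef_pos: [0.4234, 0.3263, 0.1141]
orientation: [0.576, 0.818, -0.003, -0.001]
contact_force: [0.4, 0.4, -0.5]
finger_gap: 0.0681
grip_force: 0.0
```

>>> apply_moves --deltas '[0,0,0,0,0,0,0.8,0,0,0,0,0,0,0.8]'

```text
clock: 24.25
eef_pos: [0.4262, 0.3263, 0.1181]
orientation: [0.577, 0.817, 0.001, 0.0]
contact_force: [-0.2, 0.1, 0.7]
finger_gap: 0.0685
grip_force: 0.0
```

```bash
python3 -c "
from h import *
s=bot.read_state();print(s['eef_pos'],s['finger_gap'])
p=bot.snapshot('wrist');save(p,'w11')
x,f=fitw([p],500,(.426,.3265),win=120);print(x,f,delta((*x,.035)),pix(p,(*x,.066)))
"
```

```text
[0.42622565 0.32629168 0.118142  ] 0.06848463842451431
[0.4275791  0.32636122] 0.11462020147018785 [-0.0005, 0.0012, 0.1042, 0.0005, -0.0002, -0.0004] (np.float64(281.3166704897901), np.float64(244.3413916471493))
```

View pics/w11.png

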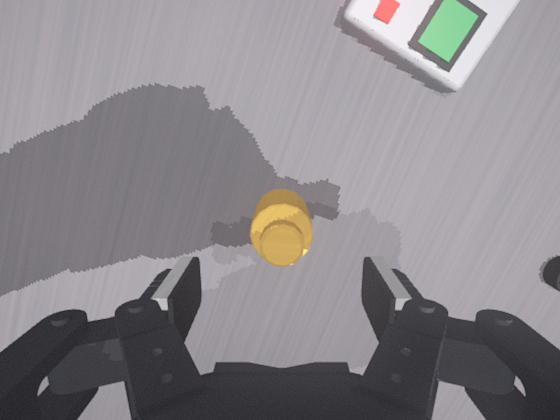

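The 500 g weight is centred at (282,232), well clear of the scale. Grasp.

>>> apply_moves --deltas '[0,0.001,0.02,0,0,0,0.8,0,0.001,0.05,0,0,0,0.8,0,0.001,0.08,0,0,0,0.8,0,0.001,0.1,0,0,0,0.8,0,0.001,0.104,0,0,0,0.75,0,0.001,0.104,0,0,0,0.6,0,0.001,0.104,0,0,0,0.48,0,0.001,0.104,0,0,0,0.4,0,0.001,0.104,0,0,0,0.1,0,0.001,0.104,0,0,0,0.0]' --grip_force 70

```text
clock: 25.3
eef_pos: [0.4271, 0.3273, 0.0359]
orientation: [0.576, 0.817, 0.001, 0.001]
contact_force: [-0.6, -1.3, 6.8]
finger_gap: 0.0354
grip_force: 69.0
```

>>> apply_moves --deltas '[0,0,0,0,0,0,0,0,0,0,0,0,0,0,0,0,0,0,0,0,0]'

```text
clock: 25.6
eef_pos: [0.4271, 0.3272, 0.0359]
orientation: [0.576, 0.817, 0.001, 0.001]
contact_force: [-0.1, -1.0, 6.4]
finger_gap: 0.0357
grip_force: 69.0
```

>>> apply_moves --deltas '[0,0,-0.01,0,0,0,0,0,0,-0.03,0,0,0,0,0,0,-0.06,0,0,0,0,0,0,-0.1,0,0,0,0,0,0,-0.14,0,0,0,0,0,0,-0.155,0,0,0,0,0,0,-0.155,0,0,0,0,0,0,-0.155,0,0,0,0]'

```text
clock: 26.4
eef_pos: [0.4258, 0.3265, 0.1568]
orientation: [0.576, 0.817, -0.001, -0.0]
contact_force: [0.2, 0.2, -4.9]
finger_gap: 0.035
grip_force: 70.5
```

```bash
python3 -c "
from h import *
s=bot.read_state();print(s['eef_pos'],s['finger_gap'])
print(delta((.5932,-.0657,.16)),delta((.52,.02,.16)))
"
```

```text
[0.4258124  0.32650445 0.15681424] 0.03497083649589828
[-0.532, 0.0326, -0.0038, -0.0005, 0.0001, 0.0] [-0.4004, -0.0177, -0.0038, -0.0005, 0.0001, 0.0]
```

>>> apply_moves --deltas '[-0.02,0.001,-0.004,0,0,0,0,-0.06,0.004,-0.004,0,0,0,0,-0.11,0.007,-0.004,0,0,0,0,-0.17,0.01,-0.004,0,0,0,0,-0.23,0.014,-0.004,0,0,0,0,-0.29,0.018,-0.004,0,0,0,0,-0.35,0.021,-0.004,0,0,0,0,-0.41,0.025,-0.004,0,0,0,0,-0.46,0.028,-0.004,0,0,0,0,-0.5,0.0306,-0.004,0,0,0,0]'

```text
clock: 27.4
eef_pos: [0.5831, -0.0451, 0.1593]
orientation: [0.577, 0.817, -0.001, -0.001]
contact_force: [1.4, 0.6, -3.9]
finger_gap: 0.0354
grip_force: 70.5
```

>>> apply_moves --deltas '[-0.02,0.0013,0,0,0,0,0,-0.032,0.002,0,0,0,0,0,-0.032,0.002,0.02,0,0,0,0,-0.032,0.002,0.04,0,0,0,0,-0.032,0.002,0.05,0,0,0,0,-0.032,0.002,0.05,0,0,0,0,-0.032,0.002,0.05,0,0,0,0]'

```text
clock: 28.1
eef_pos: [0.5935, -0.0648, 0.1216]
orientation: [0.576, 0.817, -0.0, -0.0]
contact_force: [0.6, -0.7, -3.8]
finger_gap: 0.0352
grip_force: 70.5
```

```bash
python3 -c "
from h import *
s=bot.read_state();print(s['eef_pos'],s['finger_gap'],s['contact_force'])
print(delta((.5934,-.0657,.0545)))
p=bot.snapshot('wrist');save(p,'w12')
"
```

```text
[ 0.59351436 -0.06480768  0.1215611 ] 0.03520665621822598 [ 0.61161905 -0.66687668 -3.76982361]
[-0.001, -0.0005, 0.0838, -0.0001, -0.0001, 0.0003]
```

View pics/w12.png

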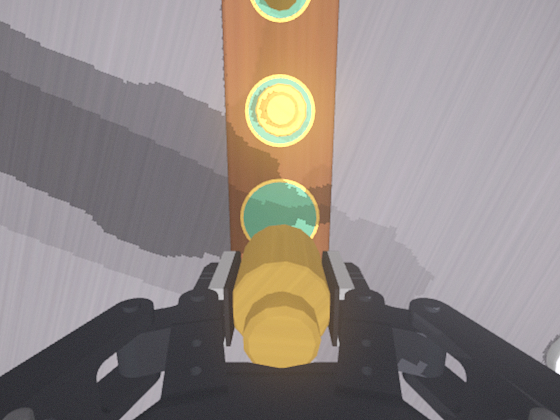

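The 200 g is centred on its spot at (281,110). The 500 g is held upright, with its spot at (280,215). Lowering.

>>> apply_moves --deltas '[-0.001,0,0.015,0,0,0,0,-0.001,0,0.04,0,0,0,0,-0.001,0,0.06,0,0,0,0,-0.001,0,0.075,0,0,0,0,-0.001,0,0.082,0,0,0,0,-0.001,0,0.0835,0,0,0,0,-0.001,0,0.0835,0,0,0,0,-0.001,0,0.0835,0,0,0,0]'

```text
clock: 28.95
eef_pos: [0.5945, -0.0662, 0.0554]
orientation: [0.576, 0.817, 0.0, 0.001]
contact_force: [-0.0, -0.3, -4.1]
finger_gap: 0.0354
grip_force: 70.5
```

>>> apply_moves --deltas '[0,0,0.001,0,0,0,0,0,0,0.001,0,0,0,0]'

```text
clock: 29.15
eef_pos: [0.5942, -0.0661, 0.0541]
orientation: [0.576, 0.817, 0.0, 0.0]
contact_force: [-0.2, -0.3, -5.1]
finger_gap: 0.035
grip_force: 70.5
```

>>> apply_moves --deltas '[0,0,0.001,0,0,0,0,0,0,0.002,0,0,0,0,0,0,0.002,0,0,0,0]'

```text
clock: 29.45
eef_pos: [0.5938, -0.0661, 0.052]
orientation: [0.576, 0.817, -0.0, -0.0]
contact_force: [0.2, -0.5, -4.3]
finger_gap: 0.0352
grip_force: 70.5
```

>>> apply_moves --deltas '[0,0,0.0008,0,0,0,0,0,0,0.0008,0,0,0,0]'

```text
clock: 29.65
eef_pos: [0.5939, -0.0661, 0.0519]
orientation: [0.576, 0.817, 0.0, 0.0]
contact_force: [-2.3, 0.2, 0.5]
finger_gap: 0.0355
grip_force: 70.8
```

>>> apply_moves --deltas '[0,0,0.0004,0,0,0,0,0,0,0.0004,0,0,0,0.43,0,0,0.0004,0,0,0,0.5,0,0,0.0004,0,0,0,0.58,0,0,0.0004,0,0,0,0.65,0,0,0.0004,0,0,0,0.65,0,0,-0.02,0,0,0,0.65,0,0,-0.06,0,0,0,0.65,0,0,-0.12,0,0,0,0.65,0,0,-0.16,0,0,0,0.65]' --grip_force 30

```text
clock: 30.65
eef_pos: [0.5944, -0.0662, 0.1824]
orientation: [0.576, 0.817, 0.001, 0.001]
contact_force: [1.2, -0.3, 0.7]
finger_gap: 0.0555
grip_force: 0.0
```

>>> apply_moves --deltas '[0,-0.04,-0.03,0,0,0,0.65,0,-0.09,-0.06,0,0,0,0.65,0,-0.14,-0.08,0,0,0,0.65,0,-0.18,-0.1,0,0,0,0.65,0,-0.2,-0.1,0,0,0,0.65,0,-0.2,-0.1,0,0,0,0.65,0,-0.2,-0.1,0,0,0,0.65]'

```text
clock: 31.35
eef_pos: [0.4436, -0.1198, 0.2588]
orientation: [0.577, 0.817, 0.0, -0.0]
contact_force: [0.9, -0.5, 1.1]
finger_gap: 0.0557
grip_force: 0.0
```

```bash
python3 -c "
from h import *
a=bot.snapshot('side');b=bot.snapshot('wrist')
i=np.hstack([cv2.resize(a['image'][120:350,180:400],(400,418)),cv2.resize(b['image'],(400,300),interpolation=3) if 0 else cv2.resize(b['image'],(400,418))])
save({'image':i},'end')
for r in bot.find_in(a,'scale')[:1]+bot.find_in(a,'oil_bottle')[:1]: print(w(a,r['at']))
"
```

```text
[0.45202012 0.49966678 0.02244417]
[ 0.67736236 -0.30494954  0.04443025]
```

View pics/end.png

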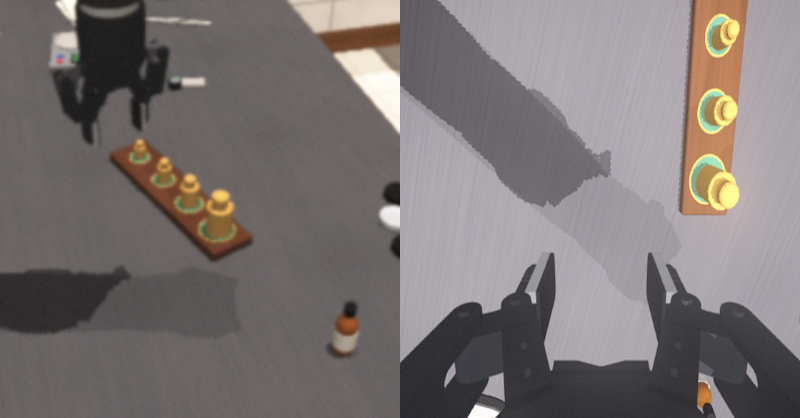

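The final picture shows all four weights upright on their own spots in a row, from (140,152) to (220,215). The scale and the bottle have not been touched.

```bash
python3 -c "
from h import *
print(bot.sign_off())"
```

```text
the job is handed in; nothing more can be done
None
```

The four weights stand upright in order of size on their matching felt spots; the arm never touched the scale or the oil bottle, and the job was handed in at about 31 s of the 112 s allowed.

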